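Wedge the hutch door shut

TASK

Push the hutch door fully shut, then drive the red wedge along its guides under the door with at least two separate light taps on its heel, the early ones leaving it only part-way under the door and drawing clear of it in between, until it goes no further and stays jammed. Leave the bowl and its ball, the brush and the scoop where they are.

Things in the scene. Friction and masses are not known exactly. Their poses are not given: they have to be found in the camera images.
- hutch: Small green wooden hutch, fixed. Origin: on the bench top (z = 0) under the middle of the doorway, in the plane of the shut door's outer face. +x points into the hutch (the way the wedge is driven). House: x 0 to 240, y -145 to +145 mm, roof 262 mm high. Landing before the door: plywood, top 20 mm above the bench, x -260 to 0, y -140 to +140 mm.
- door (a joint): Swing door angle, rad: 0 = fully shut against its stop, grows outwards over the landing. Light; stays where left. Hinge upright at x = 0, y = +115 mm of the hutch frame; shut, the panel runs to y = -113 mm. Panel 18 mm thick, lower edge 35 mm and upper edge 230 mm above the bench, so a 15 mm gap over the landing; firm rubber strip along the lower edge.
- door_edge (a point): Point on the outer face of the door near its free edge: 205 mm from the hinge line, 160 mm above the bench. Axes turn with the door: x into the hutch, normal to the door.
- wedge: Loose red wooden wedge, about 70 g, 130 mm long, 40 mm wide, lying on the landing, nose towards the hutch. Origin: middle of the nose at the underside; x points out of the nose, the flat upright heel face is at x = -130 mm. Thickness 4 mm at the nose, rising evenly to 32 mm at the heel; nose corners narrowed to 28 mm. Slides freely until its top jams under the door's lower edge.
- wedge_heel (a point): Middle of the wedge's flat heel face (40 mm wide, 32 mm high), 20 mm above its underside: the place to tap. Axes as the wedge.
- slot (a point): Point on the landing's top, in the plane of the shut door's outer face, midway between the wedge guides (y = -50 mm of the hutch). Axes as the hutch; x is the drive direction. The wedge, nose first, meets the shut door when its nose is about 51 mm past this point (x = +51 mm); taps of 10 to 20 N jam it 2 to 8 mm further in.
- guide_mouth (a point): Point on the landing midway between the outer ends of the two wedge guides, 109 mm out from the slot point (x = -109 mm). Guides: dark wooden strips 10 mm high, 12 mm wide, 46 mm apart from 45 mm before the door to under it; outwards of that they flare to a mouth 94 mm wide. The door passes over them. Axes as the hutch.
- bowl: Blue ceramic bowl, 130 mm across, 50 mm high, bystander; a yellow holed ball lies in it.
- ball: Yellow plastic ball with holes, 60 mm, in the bowl; bystander. Its origin turns with it.
- brush: Wooden grooming brush lying on the bench, bystander.
- scoop: Aluminium scoop, 200 mm long, lying on the bench, bystander.
Things that resemble listed ones, but are neither listed nor needed, are in the scene too. Of the things that look like the wedge, the largest one is meant.

How it is judged:
On the way, in this order (a step that is already met when the one before it is completed fails the run):
1. the door is shut, the wedge not yet under it (value of joint door below 0.04 rad and x of wedge in the frame of slot below 0.005 m), for 0.2 s.
2. a tap has left the wedge part-way under the shut door (nose 5 to 44 mm in) and nothing of the robot touches it (value of joint door below 0.04 rad and x of wedge in the frame of slot between 0.005 and 0.044 m and contact force between each of the arm, the fingers and wedge below 0.05 N), for 0.1 s.
At the end, for the whole second after the job is handed in: Door shut (under 0.04 rad), wedge at rest flat on the landing (within 0.08 rad) with its nose at least 49 mm past the door's outer face, jammed: squeezed between door and landing (contact forces on it over 3 N, three times its weight or more) after being released (value of joint door below 0.04 rad and x of wedge in the frame of slot above 0.049 m and contact force between wedge and hutch above 3 N and angle between wedge's own z axis and vertical below 0.08 rad and linear speed of wedge below 0.01 m/s); the robot touches nothing.
It fails at once if the bowl is pushed away by over 25 mm (distance of bowl from where it was at the start of the episode above 0.025 m).
It fails at once if the brush is pushed away by over 25 mm (distance of brush from where it was at the start of the episode above 0.025 m).
It fails at once if the scoop is pushed away by over 25 mm (distance of scoop from where it was at the start of the episode above 0.025 m).
It fails at once if the ball is thrown out of the bowl (distance between ball and bowl above 0.09 m).
It fails at once if the wedge is hit hard (over 100 N) (contact force between the fingers and wedge above 100 N).
It also fails if it takes over 64 s, if anything falls off the work surface, if the arm or the gripper's body presses on something with over 40 N, if the wrist force passes 120 N, or if a joint passes its speed limit or range.

ROBOT

A 6-joint arm with a two-finger parallel gripper is mounted at the origin on the work surface. World frame = base frame: x ahead of the robot, y to its left, z up, the work surface at z = 0. Lengths are in m, angles in rad, forces in N, time in s.
With the tool pointing down it reaches from about 0.25 to 0.85 m from the base axis. Payload 12.5 kg.
Tool frame: the origin (TCP) lies on the centre line of the jaws, within the pads' length; the fingertips stand 14 mm ahead of it and the grasp point (between the pads) lies 5 mm behind it (r.finger_overhang is the distance from the TCP to the fingertips, in m); z points along the fingers, y is the line along which they close (so a half turn about z gives the same grasp; the last joint's range is limited). The gripper opens to 93 mm and grips with 3 to 60 N. Pads are 15 mm wide; open, the fingers measure 128 mm over their backs; the gripper's body (75 mm by 188 mm) begins 65 mm behind the grasp point.
Start: joints at [1.221, 0.351, 1.652, -0, 1.139, -0.085], TCP at [0.144, 0.531, 0.233] pointing down, gripper open.
Joint ranges: [-2.75, 2.75], [-0.79, 2.1], [0.01, 2.65], [-1.57, 4.71], [0.07, 3.14], [-2.87, 2.87]. Speed limits (rad/s): [2.22, 2.22, 2.79, 3.14, 3.14, 3.14].

INTERFACE

Orientations are given as a unit quaternion [x, y, z, w].
In Python, from station import r gives the robot as it stands.
- The arm moves only by the shell command python3 -m crank 'ROWS'. ROWS is JSON, a list of rows, each a list of 7 numbers: the turn, a rotation vector about the tool's x, y, z in rad, then the shift along the tool's x, y, z in mm, then the closure, from -1 (fully open) to 1 (shut), so that 0 is half open. A call has 1 to 8 rows; each row shifts and turns the commanded pose from where the row before left it, along the tool's axes as they then stand; what a row does not reach is not made up. A row lasts 1/8 s, in which the tool goes at most 62.5 mm and 10.7 degrees, less where a joint would pass 70% of its speed; a pose out of reach is approached as far as the arm can. A call is refused whole if a number of a shift passes 62.5 or a number of a turn 0.188, either way. A call with a gripper value outside its range is refused whole. The fingers move at their own pace and stop on an object; the grip force is fixed at half the most. Time passes only in rows, so rows that do not move let the fingers close. It gives the time, the measured TCP pose, the force, the opening and the grip force at its end, in the units of the state.
- r.get_state(): the state, without advancing time (a new reading comes with each control period).
- r.grab_frame(name): name is "scene" or "top" or "wrist"; returns a dict with "image" (400x640x3 uint8, red, green, blue), "vertical_fov" (degrees; the focal length in pixels is half the picture's height over the tangent of half this angle, whatever the lens; pixels are square), "cx", "cy" (the principal point, pixels), "origin" and "rotation" of the camera in the world. Camera axes: x right, y down, z forward; pixel columns grow to the right and rows downward; lengths in m; the calibration is good to about 2 mm. The wrist camera is an equidistant fisheye: a pixel r from the principal point sees the ray r / f radians off the axis. A picture is of the moment at which its call begins. There is no depth.
- r.finish_job(): hands the job in; it is judged then, once.
The state is a dict: "t": time; "joint_positions": joint angles; "qvel": joint speeds; "tau": joint torques, N m; "position": TCP position; "orientation": TCP orientation; "wrist_force": force on the tool from outside, world axes, zero at the start; "ft_torque": the same for the moment, N m; "width": opening from 0.0 (shut) to 1.0 (fully open); "grasp_force": force on a finger pad.
Only numpy, scipy, OpenCV 4.12 (cv2) and the standard library are available. Lean on these libraries where they do the work, as an engineer would, in place of code of your own. Each camera call takes 0.05 s, during which the arm holds its last target. There are 200 camera calls.

## Working session

There is one attempt and no reset: what is moved stays moved. The work goes in short steps, Python scripts to look and compute and a shell command to move; the robot and the scene stay as the last step left them, time stands still between calls to the robot, and variables do not carry over. Pictures are saved under pics/ and viewed, at most 10 in all, crops included, and the job is handed in when it is done.

```bash
mkdir -p pics
cat > h.py <<'E'
from station import r
import numpy as np, cv2
def grab(n,f=None):
    d=r.grab_frame(n)
    if f: cv2.imwrite('pics/'+f,cv2.cvtColor(d['image'],cv2.COLOR_RGB2BGR))
    return d
def ray(d,u,v):
    im=d['image'];h=im.shape[0];f=h/2/np.tan(np.radians(d['vertical_fov'])/2)
    return np.array(d['rotation'])@np.array([(u-d['cx'])/f,(v-d['cy'])/f,1.])
def onz(d,u,v,z):
    w=ray(d,u,v);o=np.array(d['origin']);return o+w*(z-o[2])/w[2]
def proj(d,p):
    f=d['image'].shape[0]/2/np.tan(np.radians(d['vertical_fov'])/2)
    c=np.array(d['rotation']).T@(np.array(p)-d['origin']);return c[:2]/c[2]*f+[d['cx'],d['cy']]
E
python3 - <<'E'
from h import *
for n in('top','scene'):
    d=grab(n,n+'1.png');print(n,d['origin'],np.round(d['rotation'],3).tolist(),d['vertical_fov'],d['cx'],d['cy'])
s=r.get_state();print(s)
E
```

```text
top [ 0.31603246 -0.17560254  1.25024679] [-0.701, 0.706, -0.069, 0.071] 49.159264654995724 324.36546544574463 200.2431819894779
scene [ 0.44602838 -0.47420995  1.06617283] [0.976, -0.141, 0.019, -0.162] 56.447691400791776 316.23082693069296 202.9128024708617
{'t': 0.1, 'joint_positions': array([ 1.22136387e+00,  3.51205620e-01,  1.65232544e+00,  2.75748639e-05,
        1.13912481e+00, -8.46087393e-02]), 'qvel': array([ 0.00051668, -0.00037853, -0.00224135, -0.00065491, -0.0020266 ,
        0.00032756]), 'tau': array([ 9.61980113e-04, -4.98015761e+01, -2.85704452e+01,  6.99901837e-02,
        2.37752404e-02, -3.90171078e-05]), 'position': array([0.14383158, 0.53056309, 0.23215569]), 'orientation': array([ 1.32030977e-01,  9.91245448e-01, -5.16440987e-04, -1.26692011e-04]), 'wrist_force': array([0.11086208, 0.42860202, 0.25003613]), 'ft_torque': array([-0.00683382,  0.05446372,  0.0224468 ]), 'grasp_force': 0.0, 'width': 1.0005143718163356}
```

View pics/top1.png

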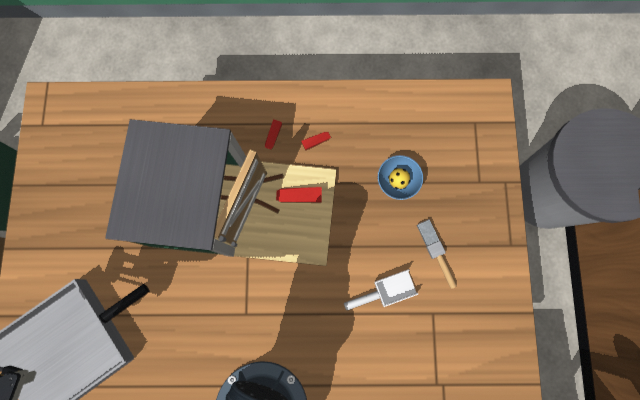

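View pics/scene1.png

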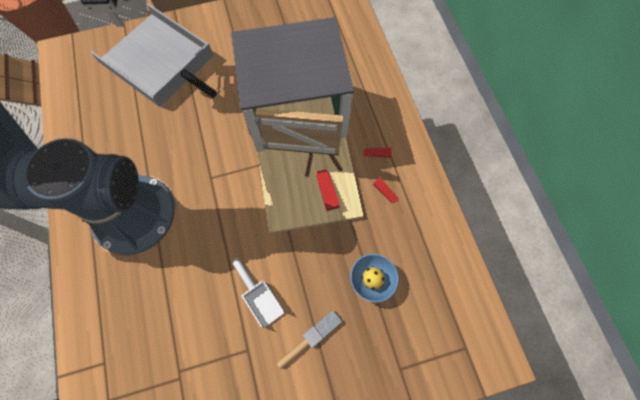

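Red candidates in the top view are (273,134), (316,140) and the largest, (300,195), which lies on the landing. I choose the last. Now one close crop to check it and find the landing corners and guides.

Run:
```python
from h import *
im=cv2.imread('pics/top1.png')
c=cv2.resize(im[110:280,200:350],None,fx=3.5,fy=3.5,interpolation=cv2.INTER_CUBIC);cv2.imwrite('pics/crop1.png',c)
for n in('top','scene'):
    d=grab(n);i=d['image'].astype(int)
    m=((i[...,0]>110)&(i[...,1]<75)&(i[...,2]<75)).astype(np.uint8)
    for k in cv2.findContours(m,0,1)[0]:
        if cv2.contourArea(k)>60:
            b=cv2.boxPoints(cv2.minAreaRect(k));print(n,cv2.contourArea(k),b.round(1).tolist(),[onz(d,*p,.045)[:2].round(4).tolist() for p in b])
d=grab('top')
for p in((337,168),(327,265)):print(onz(d,*p,.02).round(4))
```

```text
Traceback (most recent call last):
  File "h.py", line 11, in onz
    w=ray(d,u,v);o=np.array(d['origin']);return o+w*(z-o[2])/w[2]
  File "h.py", line 9, in ray
    return np.array(d['rotation'])@np.array([(u-d['cx'])/f,(v-d['cy'])/f,1.])
           ~~~~~~~~~~~~~~~~~~~~~~~^~~~~~~~~~~~~~~~~~~~~~~~~~~~~~~~~~~~~~~~~~~
ValueError: matmul: Input operand 1 has a mismatch in its core dimension 0, with gufunc signature (n?,k),(k,m?)->(n?,m?) (size 3 is different from 4)
```

View pics/crop1.png

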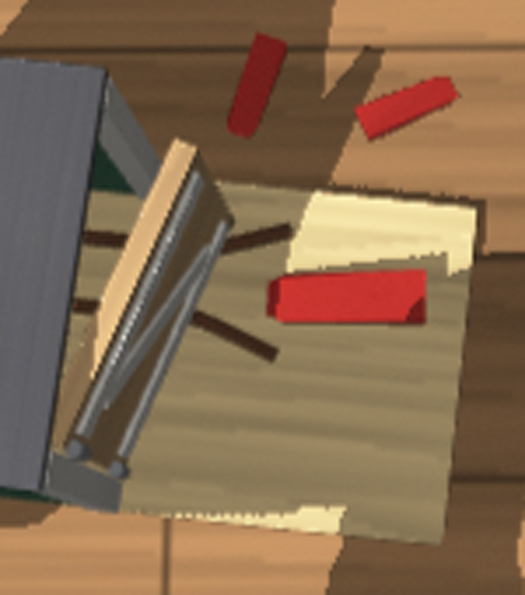

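The crop shows the chosen wedge with its nose on the left at crop (268,298) and its heel on the right at (425,297). The landing corners are at (476,207) and (441,543), and the guide ends at (292,230) and (275,353). The door is open. The "rotation" field turns out to be a quaternion, so I'm fixing the helper.

```bash
sed -i "s/np.array(d\['rotation'\])/Rotation.from_quat(d['rotation']).as_matrix()/; s/^import numpy.*/&\nfrom scipy.spatial.transform import Rotation/" h.py
python3 - <<'E'
from h import *
for n in('top','scene'):
    d=grab(n);i=d['image'].astype(int)
    m=((i[...,0]>90)&(i[...,1]<75)&(i[...,2]<75)).astype(np.uint8)
    for k in cv2.findContours(m,0,1)[0]:
        if cv2.contourArea(k)>250:
            b=cv2.boxPoints(cv2.minAreaRect(k));print(n,cv2.contourArea(k),b.round(1).tolist(),[onz(d,*p,.04)[:2].round(4).tolist() for p in b])
d=grab('top');P=lambda u,v,z:onz(d,200+u/3.5,110+v/3.5,z)[:2]
a,b=P(476,207,.02),P(441,543,.02)
yh=(b-a)/np.linalg.norm(b-a);xh=np.array([-yh[1],yh[0]])*1.
if xh[1]<0:xh=-xh
O=(a+b)/2+.26*xh
print('len',np.linalg.norm(b-a),'xh',xh,'yh',yh,'O',O,'slot',O-.05*yh)
for nm,q in(('g1',P(292,230,.03)),('g2',P(275,353,.03)),('nose',P(268,298,.022)),('heel',P(425,297,.052)),('heelL',P(425,270,.052)),('heelR',P(425,323,.052)),('dtop',P(180,140,.23)),('droot',P(75,450,.23)),('roof',P(107,70,.262)),('roof2',P(42,490,.262))):
    print(nm,q.round(4),'hutch',[round(float((q-O)@xh),4),round(float((q-O)@yh),4)])
E
```

```text
top 534.5 [[593.5999755859375, 370.29998779296875], [611.2999877929688, 356.79998779296875], [641.7999877929688, 396.79998779296875], [624.0999755859375, 410.29998779296875]] [[0.1, -0.8738], [0.1332, -0.9245], [0.0344, -0.9898], [0.0023, -0.9397]]
top 318.0 [[112.0, 318.0], [139.0, 318.0], [139.0, 336.0], [112.0, 336.0]] [[0.2402, 0.3988], [0.2398, 0.3263], [0.1934, 0.3227], [0.1938, 0.3947]]
top 6489.5 [[575.0, 224.8000030517578], [639.0, 217.89999389648438], [653.2999877929688, 350.0], [589.2999877929688, 356.8999938964844]] [[0.4835, -0.8708], [0.5017, -1.0514], [0.1497, -1.0371], [0.1334, -0.8666]]
top 457.0 [[330.6000061035156, 226.0], [331.70001220703125, 206.0], [363.0, 207.6999969482422], [362.0, 227.60000610351562]] [[0.4849, -0.19], [0.5415, -0.1935], [0.5362, -0.2815], [0.4797, -0.2773]]
top 607.5 [[276.0, 187.0], [321.0, 187.0], [321.0, 202.0], [276.0, 202.0]] [[0.5977, -0.0358], [0.5967, -0.1637], [0.5533, -0.1635], [0.5542, -0.0365]]
top 293.5 [[333.8999938964844, 195.8000030517578], [334.79998779296875, 183.39999389648438], [366.8999938964844, 185.89999389648438], [36
[... 1061 characters left out ...]
6.5, 175.60000610351562]] [[0.6551, 0.1125], [0.7446, 0.1579], [0.8175, -0.0658], [0.7315, -0.1051]]
len 0.2782808221643576 xh [0.11178984 0.99373187] yh [-0.99373187  0.11178984] O [0.54516885 0.06651786] slot [0.59485544 0.06092837]
g1 [ 0.6332 -0.0556] hutch [-0.1115, -0.1011]
g2 [ 0.5306 -0.043 ] hutch [-0.1105, 0.0023]
nose [ 0.5778 -0.0358] hutch [-0.098, -0.0439]
heel [ 0.5713 -0.1649] hutch [-0.227, -0.0519]
heelL [ 0.5935 -0.165 ] hutch [-0.2247, -0.0739]
heelR [ 0.5501 -0.1648] hutch [-0.2293, -0.0308]
dtop [0.6464 0.0035] hutch [-0.0513, -0.1077]
droot [0.4305 0.0681] hutch [-0.0112, 0.1141]
roof [0.6862 0.049 ] hutch [-0.0017, -0.1421]
roof2 [0.4012 0.0807] hutch [-0.002, 0.1446]
```

```bash
python3 -m crank '[[0,0,0.177,0,0,-50,1],[0,0,0.177,0,0,-50,1],[0,0,0.177,0,0,-50,1],[0,0,0.177,0,0,-50,1],[0,0,0.177,0,0,0,1],[0,0,0.177,0,0,0,1],[0,0,0.177,0,0,0,1],[0,0,0.177,0,0,0,1]]'
```

```text
t: 1.3
position: [0.1439, 0.5308, 0.4325]
orientation: [0.747, 0.665, -0.0, 0.0]
wrist_force: [0.6, -0.5, -0.0]
width: 0.188
grasp_force: 0.0
```

```bash
python3 -m crank '[[0,0,0,-42,42,0,1],[0,0,0,-42,42,0,1],[0,0,0,-42,42,0,1],[0,0,0,-42,42,0,1],[0,0,0,-42,42,0,1],[0,0,0,-42,42,0,1],[0,0,0,-42,42,0,1],[0,0,0,-42,42,0,1]]'
cat >> h.py <<'E'
# hutch frame (fixed): origin and axes in world
XH=np.array([.1118,.9937,0]);YH=np.array([-.9937,.1118,0]);O=np.array([.5452,.0665,0])
def rel():
    s=r.get_state();p=s['position']-O;R=Rotation.from_quat(s['orientation']).as_matrix()
    print('t',round(s['t'],2),'hutch mm',round(p@XH*1e3,1),round(p@YH*1e3,1),round(p[2]*1e3,1),'toolx',R[:,0].round(3),'z',R[:,2].round(3),'F',(s['wrist_force']).round(1),'w',round(s['width'],2))
E
python3 -c 'from h import *;rel()'
```

```text
t: 2.3
position: [0.4419, 0.1582, 0.4328]
orientation: [0.745, 0.667, 0.0, 0.0]
wrist_force: [-0.2, 0.7, -0.2]
width: 0.007
grasp_force: 0.0
t 2.3 hutch mm 79.6 112.9 432.8 toolx [0.11  0.994 0.   ] z [ 0.  0. -1.] F [-0.2  0.7 -0.2] w 0.01
```

```bash
python3 -m crank '[[0,0,0,-42,40,0,1],[0,0,0,-42,40,0,1],[0,0,0,-42,40,0,1],[0,0,0,-42,40,0,1],[0,0,0,-42,40,0,1],[0,0,0,0,0,60,1],[0,0,0,0,0,60,1],[0,0,0,0,0,60,1]]'; python3 -m crank '[[0,0,0,0,0,43,1],[0,0,0,0,0,0,1]]';python3 -c 'from h import *;rel();grab("scene","s2.png")'
```

```text
t: 3.3
position: [0.6165, -0.0708, 0.2507]
orientation: [0.745, 0.667, 0.0, 0.0]
wrist_force: [1.1, -0.3, -0.9]
width: 0.005
grasp_force: 0.0
t: 3.55
position: [0.6153, -0.0705, 0.2069]
orientation: [0.745, 0.667, -0.002, -0.002]
wrist_force: [0.8, -0.0, 0.7]
width: 0.006
grasp_force: 0.0
t 3.55 hutch mm -128.3 -85.0 206.9 toolx [0.11  0.994 0.   ] z [-0.006  0.001 -1.   ] F [ 0.8 -0.   0.7] w 0.01
```

View pics/s2.png

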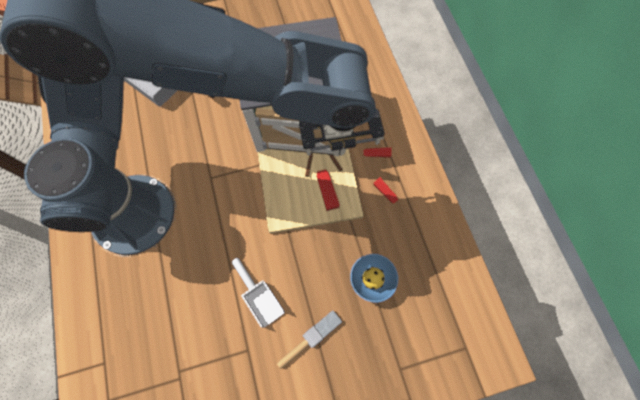

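The gripper is in front of the door at about (340,130), and the wedge at (328,190) is untouched. Pushing the door gently.

```bash
python3 -m crank '[[0,0,0,14,0,0,1],[0,0,0,14,0,0,1],[0,0,0,14,0,0,1],[0,0,0,14,0,0,1],[0,0,0,14,0,0,1],[0,0,0,14,0,0,1],[0,0,0,12,0,0,1],[0,0,0,8,0,0,1]]'; python3 -m crank '[[0,0,0,5,0,0,1],[0,0,0,4,0,0,1],[0,0,0,2,0,0,1],[0,0,0,2,0,0,1]]';python3 -c 'from h import *;rel()'
```

```text
t: 4.6
position: [0.6282, 0.0335, 0.2096]
orientation: [0.745, 0.667, -0.0, -0.0]
wrist_force: [-0.2, -1.5, -0.3]
width: 0.005
grasp_force: 0.2
t: 5.1
position: [0.6296, 0.0455, 0.2096]
orientation: [0.745, 0.667, -0.0, 0.0]
wrist_force: [0.5, 0.1, 0.1]
width: 0.007
grasp_force: 0.2
t 5.1 hutch mm -11.4 -86.2 209.6 toolx [ 0.11   0.994 -0.   ] z [ 0. -0. -1.] F [0.5 0.1 0.1] w 0.01
```

```bash
python3 -m crank '[[0,0,0,2,0,0,1],[0,0,0,2,0,0,1],[0,0,0,1,0,0,1]]';python3 -c 'from h import *;rel()'; python3 -m crank '[[0,0,0,1,0,0,1],[0,0,0,1,0,0,1],[0,0,0,1,0,0,1]]';python3 -c 'from h import *;rel()'
```

```text
t: 5.48
position: [0.63, 0.0493, 0.2096]
orientation: [0.745, 0.667, -0.001, 0.001]
wrist_force: [-2.5, -12.2, 1.3]
width: 0.005
grasp_force: 5.8
t 5.47 hutch mm -7.6 -86.2 209.6 toolx [ 0.11   0.994 -0.003] z [-0.001 -0.002 -1.   ] F [ -2.5 -12.2   1.3] w 0.0
t: 5.85
position: [0.63, 0.0494, 0.2097]
orientation: [0.745, 0.667, -0.003, 0.002]
wrist_force: [-5.7, -28.7, 3.6]
width: 0.004
grasp_force: 14.1
t 5.85 hutch mm -7.5 -86.2 209.7 toolx [ 0.111  0.994 -0.007] z [-0.002 -0.007 -1.   ] F [ -5.7 -28.7   3.6] w 0.0
```

```bash
python3 -m crank '[[0,0,0,-20,0,0,1],[0,0,0,-55,-7,0,1],[0,0,0,-55,-7,0,1],[0,0,0,-55,-7,0,1],[0,0,0,-55,-7,0,1],[0,0,0,-38,-7,0,1],[0,0,0,0,0,0,1]]'
python3 - <<'E'
from h import *
rel()
d=grab('top','t3.png');i=d['image'].astype(int)
m=((i[...,0]>90)&(i[...,1]<75)&(i[...,2]<75)).astype(np.uint8)
for k in cv2.findContours(m,0,1)[0]:
    b=cv2.boundingRect(k)
    if cv2.contourArea(k)>50 and 260<b[0]<340 and b[1]<230:print(b)
E
```

```text
t: 6.72
position: [0.5643, -0.2212, 0.2096]
orientation: [0.746, 0.666, 0.0, 0.0]
wrist_force: [-1.2, -0.9, 0.2]
width: 0.004
grasp_force: 0.0
t 6.72 hutch mm -283.8 -51.2 209.6 toolx [0.113 0.994 0.   ] z [ 0.  0. -1.] F [-1.2 -0.9  0.2] w 0.0
(276, 188, 12, 14)
(302, 135, 15, 15)
(264, 119, 18, 31)
```

View pics/t3.png

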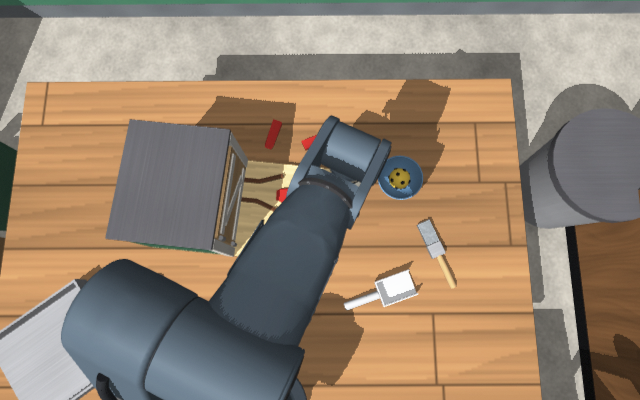

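The door is shut against the hutch at (238,195), with the guides visible. The wedge nose is at (277,195), unmoved. Descending behind the heel.

```bash
python3 -m crank '[[0,0,0,0,0,55,1],[0,0,0,0,0,55,1],[0,0,0,0,0,45,1],[0,0,0,0,0,12,1],[0,0,0,0,0,0,1]]';python3 -m crank '[[0,0,0,15,0,0,1],[0,0,0,15,0,0,1],[0,0,0,10,0,0,1],[0,0,0,8,0,0,1]]';python3 - <<'E'
from h import *
rel();d=grab('wrist','w4.png')
E
```

```text
t: 7.4
position: [0.5656, -0.2184, 0.0431]
orientation: [0.745, 0.667, 0.0, 0.0]
wrist_force: [0.5, -0.5, 1.6]
width: 0.007
grasp_force: 0.0
t: 7.9
position: [0.5707, -0.1704, 0.043]
orientation: [0.745, 0.667, 0.0, 0.0]
wrist_force: [0.4, -1.5, 0.9]
width: 0.008
grasp_force: 0.5
t 7.9 hutch mm -232.6 -51.8 43.0 toolx [ 0.109  0.994 -0.   ] z [ 0. -0. -1.] F [ 0.4 -1.5  0.9] w 0.01
```

View pics/w4.png

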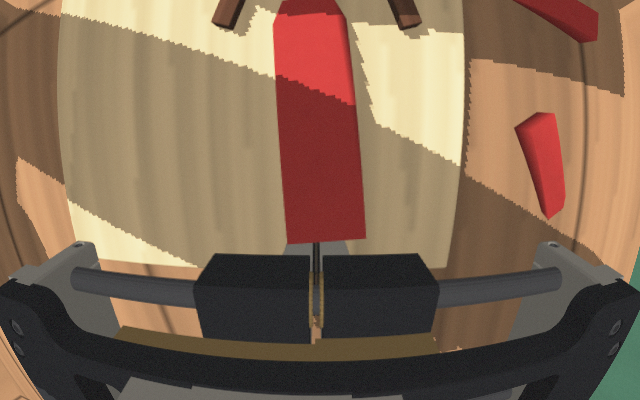

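The finger is just at the heel, at (317,245). The wedge is centred between the guide ends (225 and 405) and its heel sits about 3 mm to the right. First tap: part-way in.

```bash
python3 -m crank '[[0,0,0,2,3,0,1],[0,0,0,12,0,0,1],[0,0,0,12,0,0,1],[0,0,0,12,0,0,1],[0,0,0,12,0,0,1],[0,0,0,12,0,0,1],[0,0,0,12,0,0,1],[0,0,0,12,0,0,1]]';python3 -m crank '[[0,0,0,10,0,0,1],[0,0,0,10,0,0,1],[0,0,0,10,0,0,1],[0,0,0,0,0,0,1]]';python3 -c 'from h import *;rel()'
```

```text
t: 8.95
position: [0.5829, -0.0852, 0.0426]
orientation: [0.745, 0.667, -0.0, -0.0]
wrist_force: [-0.2, -0.4, -0.1]
width: 0.001
grasp_force: 0.2
t: 9.45
position: [0.5862, -0.0556, 0.0426]
orientation: [0.745, 0.667, 0.0, 0.0]
wrist_force: [-0.3, -0.8, -0.3]
width: 0.003
grasp_force: 0.0
t 9.45 hutch mm -116.7 -54.4 42.6 toolx [0.109 0.994 0.   ] z [ 0.  0. -1.] F [-0.3 -0.8 -0.3] w 0.0
```

```bash
python3 -m crank '[[0,0,0,-15,0,0,1],[0,0,0,-20,0,0,1],[0,0,0,0,0,0,1],[0,0,0,0,0,0,1]]';python3 -c 'from h import *;rel();d=grab("wrist","w5.png");grab("scene","s5.png")'
```

```text
t: 9.95
position: [0.5822, -0.0915, 0.0426]
orientation: [0.745, 0.667, 0.0, -0.0]
wrist_force: [0.5, 0.6, -0.1]
width: 0.003
grasp_force: 0.0
t 9.95 hutch mm -152.8 -54.4 42.6 toolx [0.111 0.994 0.   ] z [-0.  0. -1.] F [ 0.5  0.6 -0.1] w 0.0
```

View pics/w5.png

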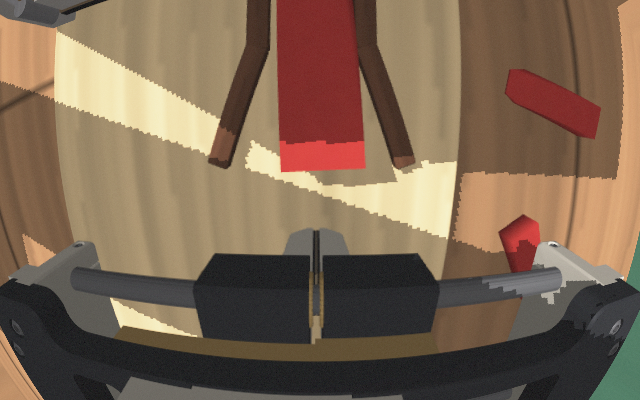

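The heel is at (322,170), level with the guide ends, so the nose is about 20 mm in. The tool is clear. Second tap: drive it home.

```bash
python3 -m crank '[[0,0,0,15,0,0,1],[0,0,0,15,0,0,1],[0,0,0,10,0,0,1],[0,0,0,10,0,0,1],[0,0,0,8,0,0,1],[0,0,0,5,0,0,1],[0,0,0,2,0,0,1]]';python3 -c 'from h import *;rel()'; python3 -m crank '[[0,0,0,1,0,0,1],[0,0,0,1,0,0,1],[0,0,0,0,0,0,1]]';python3 -c 'from h import *;rel()'
```

```text
t: 10.92
position: [0.5893, -0.0263, 0.0426]
orientation: [0.745, 0.667, -0.0, -0.0]
wrist_force: [-2.0, -2.3, 0.6]
width: 0.009
grasp_force: 1.3
t 10.93 hutch mm -87.3 -54.2 42.6 toolx [ 0.11   0.994 -0.   ] z [-0. -0. -1.] F [-2.  -2.3  0.6] w 0.01
t: 11.3
position: [0.5893, -0.0252, 0.0426]
orientation: [0.745, 0.667, -0.001, -0.0]
wrist_force: [-3.2, -6.1, 3.2]
width: 0.004
grasp_force: 3.0
t 11.3 hutch mm -86.2 -54.0 42.6 toolx [ 0.11   0.994 -0.001] z [-0.001 -0.001 -1.   ] F [-3.2 -6.1  3.2] w 0.0
```

Resistance begins at about 51 mm, as expected. I keep pressing to about 18 N.

```bash
python3 -m crank '[[0,0,0,1,0,0,1],[0,0,0,1,0,0,1],[0,0,0,0,0,0,1]]';python3 -c 'from h import *;rel()'; python3 -m crank '[[0,0,0,1,0,0,1],[0,0,0,0.5,0,0,1],[0,0,0,0,0,0,1]]';python3 -c 'from h import *;rel()'
```

```text
t: 11.68
position: [0.5892, -0.0244, 0.0426]
orientation: [0.745, 0.667, -0.001, 0.0]
wrist_force: [-6.1, -13.5, 1.8]
width: -0.0
grasp_force: 7.4
t 11.68 hutch mm -85.4 -53.9 42.6 toolx [ 0.109  0.994 -0.002] z [-0.002 -0.002 -1.   ] F [ -6.1 -13.5   1.8] w -0.0
t: 12.05
position: [0.5892, -0.0239, 0.0426]
orientation: [0.745, 0.667, -0.002, 0.001]
wrist_force: [-7.9, -21.6, 2.7]
width: 0.004
grasp_force: 11.3
t 12.05 hutch mm -85.0 -53.8 42.6 toolx [ 0.109  0.994 -0.004] z [-0.002 -0.004 -1.   ] F [ -7.9 -21.6   2.7] w 0.0
```

```bash
python3 -m crank '[[0,0,0,-15,0,0,1],[0,0,0,-10,-3,0,1],[0,0,0,0,0,0,1],[0,0,0,10,0,0,1],[0,0,0,11,0,0,1],[0,0,0,3,0,0,1],[0,0,0,1,0,0,1],[0,0,0,0,0,0,1]]';python3 -c 'from h import *;rel()'; python3 -m crank '[[0,0,0,1,0,0,1],[0,0,0,0.5,0,0,1],[0,0,0,0,0,0,1]]';python3 -c 'from h import *;rel()'
```

```text
t: 13.05
position: [0.5866, -0.023, 0.0427]
orientation: [0.744, 0.668, -0.002, 0.001]
wrist_force: [-4.6, -26.1, 2.4]
width: 0.003
grasp_force: 13.1
t 13.05 hutch mm -84.3 -51.1 42.7 toolx [ 0.108  0.994 -0.005] z [-0.001 -0.005 -1.   ] F [ -4.6 -26.1   2.4] w 0.0
t: 13.42
position: [0.5866, -0.0228, 0.0427]
orientation: [0.744, 0.668, -0.003, 0.002]
wrist_force: [-7.0, -35.7, 3.3]
width: 0.008
grasp_force: 18.1
t 13.43 hutch mm -84.1 -51.1 42.7 toolx [ 0.107  0.994 -0.006] z [-0.002 -0.006 -1.   ] F [ -7.  -35.7   3.3] w 0.01
```

It has stopped advancing. I back off, rise and look.

```bash
python3 -m crank '[[0,0,0,-15,0,0,1],[0,0,0,-50,0,0,1],[0,0,0,-50,0,0,1],[0,0,0,-45,0,0,1],[0,0,0,0,0,-50,1],[0,0,0,0,0,-50,1],[0,0,0,0,0,-50,1],[0,0,0,0,0,0,1]]';python3 - <<'E'
from h import *
rel();d=grab('wrist','w6.png')
# heel edge from wrist fisheye
i=d['image'].astype(int);m=((i[...,0]>80)&(i[...,1]<75)&(i[...,2]<75)).astype(np.uint8)
f=200/np.radians(d['vertical_fov']/2)
f=200/np.tan(np.radians(d['vertical_fov'])/2)
R=Rotation.from_quat(d['rotation']).as_matrix()
for k in cv2.findContours(m,0,1)[0]:
    if cv2.contourArea(k)>200:
        b=cv2.boundingRect(k);u,v=b[0]+b[2]/2,b[1]+b[3]
        a=np.array([u-d['cx'],v-d['cy']]);q=np.linalg.norm(a);w=R@np.r_[a/q*np.sin(q/f),np.cos(q/f)]
        o=np.array(d['origin']);p=o+w*(.021-o[2])/w[2]-O;print(b,p@XH,p@YH)
E
```

```text
t: 14.42
position: [0.5716, -0.1779, 0.1966]
orientation: [0.745, 0.667, 0.002, 0.003]
wrist_force: [0.4, 0.7, -0.6]
width: 0.007
grasp_force: 0.0
t 14.43 hutch mm -239.9 -53.5 196.6 toolx [ 0.109  0.994 -0.002] z [ 0.007 -0.002 -1.   ] F [ 0.4  0.7 -0.6] w 0.01
(390, 176, 12, 78) -0.3302260105379622 -0.1522814177803834
(436, 103, 44, 69) -0.22847273038127483 -0.22097565612756187
(429, 0, 73, 83) -0.12464524887068563 -0.2245423159313483
(297, 0, 42, 29) -0.07590186565582538 -0.057110028881241566
```

View pics/w6.png

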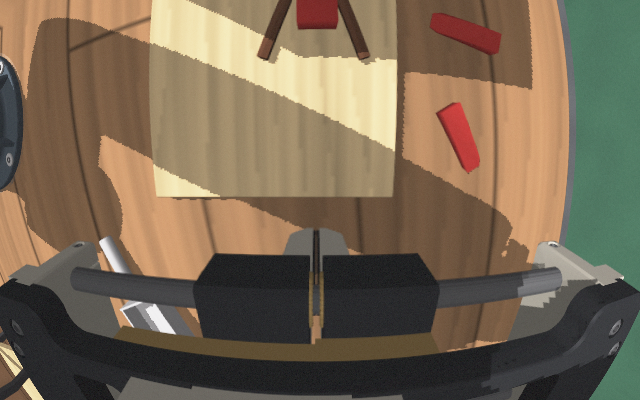

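The heel is at (317,28), about 76 mm before the door, so the nose is about 54 mm in. The wedge stayed there after release, and the robot is clear of everything.

```bash
python3 -c 'from station import r;print(r.finish_job())'
```

```text
the job is handed in; nothing more can be done
None
```

The job is handed in: the door is shut and the wedge is jammed with its nose about 54 mm in. It took one tap leaving it part-way and two driving it home, and nothing else was touched; the hand-in returned no verdict.

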